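# Lock the turntable and clamp the display cake

## Task

Clamp the display cake to the turntable for decorating. The platter spins freely, so first swing it round until the notch in its rim faces the locking bolt and push the bolt fully home, then turn the bar on top clockwise (seen from above) until it is fully tight against its stop. Leave the bolt home, let go of everything, and leave the other things on the table where they are.

Things in the scene. Friction and masses are not known exactly. Their poses are not given: they have to be found in the camera images.
- turntable: The fixed aluminium foot of a cake-decorating turntable. Origin: on the table under the platter's axis; its own z is up. Its locking bolt lies out along its own -y axis (to the robot's right, give or take 0.5 rad). Fixed to the table. The platter above it: steel index ring of 150 mm radius, 45 to 55 mm above the table, under a cream plate of 130 mm radius whose top is at 63 mm; on the plate a brown display-cake dummy of 60 mm radius reaches to 138 mm.
- platter (a joint): Angle of the platter on its foot, rad, positive counter-clockwise from above. It spins almost freely (about 0.015 N m of drag) and stays where it is left. At 0 the notch faces the bolt; the bolt enters within about 0.03 rad of that and centres the platter itself.
- post_top (a point): Top of the black round finger post that stands on the platter opposite the notch, 118 mm from the platter's axis: 14 mm thick with an 18 mm ball on top, rising from the plate at 63 mm to 135 mm above the table. Moving it round carries the platter round.
- notch (a point): Outer mouth, at the ring's top, of the one notch in the platter's steel ring: 17 mm wide, 22 mm deep, 148 mm from the axis. A red stripe on the cream plate points to it.
- bolt (a joint): Travel of the locking bolt, m, towards the platter's axis: 0 drawn back, 0.026 fully home, about 18 mm deep in the notch. If the notch is not opposite, the bolt strikes the ring after 6 to 8 mm. It takes about 2 N to slide and stays where it is left. The nose is rounded, 8 to 12 mm wide.
- bolt_knob (a point): Centre of the top of the bolt's upright red knob: 16 mm thick, 45 mm tall, top 100 mm above the table; 200 mm from the platter's axis when drawn back. The guide rails around its foot reach 57 mm above the table.
- clamp (a joint): Angle of the clamp bar relative to the platter, rad, growing clockwise from above; about 0 to 0.6 loose, with a hard stop at 2.4, fully tight. It drags on the platter (about 0.2 N m), so it carries the whole platter round unless the bolt holds the platter. Stays where it is left.
- clamp_hub (a point): On the platter's axis, at the top of the clamp bar (178 mm above the table). The steel bar is 120 mm long, 14 mm wide, 14 mm high, level, its centre at this axis on a 28 mm thick hub; its underside is 164 mm above the table and 22 mm above the 70 mm wide washer on the cake dummy.
- clamp_orange_end (a point): Middle of the top edge of the bar's orange end, 60 mm from the hub; the other end is plain steel.
- mixing_bowl: Stainless mixing bowl, 170 mm wide, 95 mm tall, on the table to the left of the turntable. Bystander; origin at its underside.
- sprinkle_jar: Yellow jar with a white lid, 56 mm wide, 85 mm tall, at the front left or back left of the turntable. Bystander; origin at its underside.
- colour_bottle: Small blue bottle, 44 mm wide, 110 mm tall, at the front left or back left of the turntable. Bystander; origin at its underside.
- spatula: Spatula lying on the table to the right of the turntable. Bystander.
- nozzle1: Steel piping nozzle, cone 32 mm wide, 42 mm tall, behind the turntable. Bystander; origin at its underside.
- nozzle2: A second such piping nozzle. Bystander; origin at its underside.
- cutter: Copper cookie-cutter ring, 72 mm wide, 35 mm tall, to the front right. Bystander; origin at its underside.

How it is judged (in metres and radians):
On the way, in this order (a step that is already met when the one before it is completed fails the run):
1. the bolt is home in the notch, the bar not yet tight (value of joint bolt above 0.021 m and value of joint clamp below 2 rad), for 0.2 s.
2. with the platter held by the bolt, the bar is turned tight (value of joint bolt above 0.021 m and value of joint clamp above 2.25 rad), for 0.2 s.
At the end, for the whole second after the job is handed in: The bolt is home (over 21 of its 26 mm), the platter stands still with its notch at the bolt (within 0.06 rad), and the clamp bar is tight (over 2.25 rad of the 2.4 rad at its stop) (all of step 2 and value of joint platter between -0.06 and 0.06 rad and velocity of joint platter between -0.05 and 0.05 rad/s); the robot touches nothing.
It fails at once if a bystander is moved by more than 40 mm (distance of any of mixing_bowl, sprinkle_jar, colour_bottle, spatula, nozzle1, nozzle2, cutter from where it was at the start of the episode above 0.04 m).
It also fails if it takes over 64 s, if anything falls off the work surface, if the arm or the gripper's body presses on something with over 40 N, if the wrist force passes 120 N, or if a joint passes its speed limit or range.

## Robot

A 6-joint arm with a two-finger parallel gripper is mounted at the origin on the work surface. World frame = base frame: x ahead of the robot, y to its left, z up, the work surface at z = 0. Lengths are in mm, angles in rad, forces in N, time in s.
With the tool pointing down it reaches from about 275 to 1000 mm from the base axis. Payload 8.4 kg.
Tool frame: the origin (TCP) lies on the centre line of the jaws, within the pads' length; the fingertips stand r.tip_reach ahead of it and the grasp point (between the pads) lies 11 mm behind it (r.tip_reach is the distance from the TCP to the fingertips, in mm); z points along the fingers, y is the line along which they close (so a half turn about z gives the same grasp; the last joint's range is limited). The gripper opens to 85 mm and grips with 20 to 120 N. Pads are 22 mm wide; open, the fingers measure 114 mm over their backs; the gripper's body (76 mm by 85 mm) begins 54 mm behind the grasp point. The pads swing forward as they close: fully open they stand 13 mm farther back than shut.
Start: joints at [-1.346, 0.353, 1.633, -0, 1.155, -0.002], TCP at [140.536, -608.997, 239.281] pointing down, gripper open.
Joint ranges: [-2.63, 2.63], [-0.92, 2.1], [0.06, 2.66], [-1.3, 4.44], [0, 2.69], [-3.02, 3.02]. Speed limits (rad/s): [2.22, 2.22, 2.79, 3.14, 3.14, 3.14].

## Interface

Orientations are given as [roll, pitch, yaw] about the fixed x, y, z axes, in that order (R = Rz(yaw) Ry(pitch) Rx(roll)).
In Python, from rig import r gives the robot as it stands.
- The arm moves only by the tool carry_out, never from a script. Its argument "targets" is a list of rows, each an object with "dp": the shift along the tool's x, y, z in mm, a list of three; "yaw": the turn about the tool's z in degrees. A call has 1 to 12 rows; each row is the pose to reach, as a shift and turn from the pose commanded when the call began, along the tool's axes at that moment; what a row does not reach only later rows make up. A row lasts 1/8 s, in which the tool goes at most 62.5 mm and 10.7 degrees, less where a joint would pass 70% of its speed; a pose out of reach is approached as far as the arm can. A call with a gripper value outside its range is refused whole. "fingers" is the opening, from -1 (shut) to 1 (fully open), so that 0 is half open, set as the call begins (left out, the last holds). The fingers move at their own pace and stop on an object; "grip_force" is the grip in N (left out, the last holds). Time passes only in rows, so rows that repeat a pose let the fingers close. It gives the time, the measured TCP pose, the force, the opening and the grip force at its end, in the units of the state.
- r.sense(): the state, without advancing time (a new reading comes with each control period).
- r.grab_frame(name): name is "scene" or "top" or "wrist"; returns the picture (384x512x3 uint8, red, green, blue); there is no depth.
- r.get_calibration(name): a dict with "fx", "fy", "cx", "cy" (pixels), "rvec" (rotation vector, rad) and "tvec" (3), from world to camera coordinates, as OpenCV has them. Camera axes: x right, y down, z forward; pixel columns grow to the right and rows downward; lengths in mm; the calibration is good to about 2 mm. A picture is of the moment at which its call begins: read the wrist's pose just before it. get_calibration takes no time and is no camera call; for the wrist camera it gives the pose at the moment of the call.
- r.sign_off(): hands the job in; it is judged then, once.
The state is a dict: "clock": time; "qpos": joint angles; "qvel": joint speeds; "joint_efforts": joint torques, N m; "eef_pos": TCP position; "tcp_rot": TCP orientation; "contact_force": force on the tool from outside, world axes, zero at the start; "wrist_torque": the same for the moment, N m; "opening": opening from 0.0 (shut) to 1.0 (fully open); "grasp_force": force on a finger pad.
Only numpy, scipy, OpenCV 4.12 (cv2) and the standard library are available. Lean on these libraries where they do the work, as an engineer would, in place of code of your own. Each camera call takes 0.05 s, during which the arm holds its last target. There are 200 camera calls.

## Working session

There is one attempt and no reset: what is moved stays moved. The work goes in short steps, Python scripts to look and compute and a tool call to move; the robot and the scene stay as the last step left them, time stands still between calls to the robot, and variables do not carry over. Pictures are saved under pics/ and viewed, at most 10 in all, crops included, and the job is handed in when it is done.

Besides the shell and the picture viewer there is one more tool, called as name([rows], argument=value, ...), one row to a line, values as JSON. carry_out: Moves the arm, as the interface text tells. Its arguments: {"type":"object","properties":{"targets":{"type":"array","items":{"type":"object","properties":{"dp":{"type":"array","items":{"type":"number"}},"yaw":{"type":"number"}}}},"fingers":{"type":"number"},"grip_force":{"type":"number"}},"required":["targets"]}

```bash
mkdir -p pics; ls
cat > h.py <<'E'
import numpy as np, cv2
from rig import r
def ray(cal,u,v):
    R=cv2.Rodrigues(np.array(cal["rvec"],float))[0];t=np.array(cal["tvec"],float).ravel()
    d=R.T@np.array([(u-cal["cx"])/cal["fx"],(v-cal["cy"])/cal["fy"],1.]);return -R.T@t,d
def plane(cal,u,v,z):
    c,d=ray(cal,u,v);return c+d*(z-c[2])/d[2]
def proj(cal,p):
    K=np.array([[cal["fx"],0,cal["cx"]],[0,cal["fy"],cal["cy"]],[0,0,1.]])
    return cv2.projectPoints(np.float64([p]),np.float64(cal["rvec"]),np.float64(cal["tvec"]),K,None)[0].ravel()
def save(n,img): cv2.imwrite("pics/"+n+".png",cv2.cvtColor(img,cv2.COLOR_RGB2BGR))
E
python3 - <<'E'
from h import *
a=r.grab_frame("top");b=r.grab_frame("scene")
np.save("top.npy",a);np.save("scene.npy",b)
save("top",a);save("scene",b)
print(r.sense(),r.tip_reach);print(r.get_calibration("top"),r.get_calibration("scene"))
E
```

```text
pics
{'clock': 0.1, 'qpos': array([-1.34638363e+00,  3.53567130e-01,  1.63408213e+00,  3.85173532e-06,
        1.15519084e+00, -2.39577477e-03]), 'qvel': array([ 0.00071197, -0.00299521, -0.00259129, -0.0004863 ,  0.00038545,
       -0.00016281]), 'joint_efforts': array([-1.05937695e-03, -6.06359053e+01, -3.42822504e+01, -9.23065409e-05,
        4.09718996e-03, -5.10698897e-06]), 'eef_pos': array([ 140.45177071, -608.57607398,  238.63452083]), 'tcp_rot': array([-3.14034522e+00, -6.51048369e-06,  2.26806907e-01]), 'contact_force': array([ 0.56773883,  0.14019361, -0.21521207]), 'wrist_torque': array([-0.03331568, -0.01606461,  0.04606257]), 'grasp_force': 0.0, 'opening': 1.0014696899078097} 8.0
{'fx': 376.41844370791597, 'fy': 376.41844370791597, 'cx': 250.3097086354326, 'cy': 188.76348585845628, 'rvec': array([ 2.16041724, -2.19322965,  0.02903295]), 'tvec': array([  42.04862732,  558.45899801, 1207.29573786])} {'fx': 468.3169086162061, 'fy': 468.3169086162061, 'cx': 257.2735935291348, 'cy': 196.27279636449867, 'rvec': array([ 2.11114276,  0.65278602, -0.32171689]), 'tvec': array([-460.02175492,  -85.43555782, 1649.27917103])}
```

View pics/top.png

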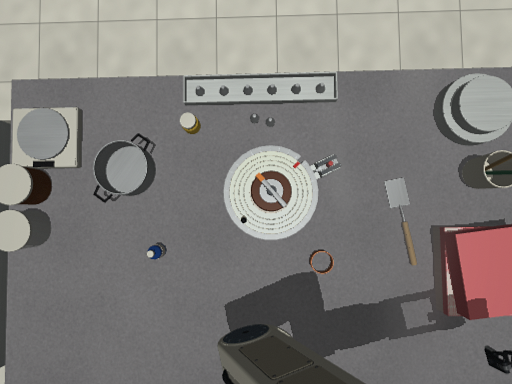

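View pics/scene.png

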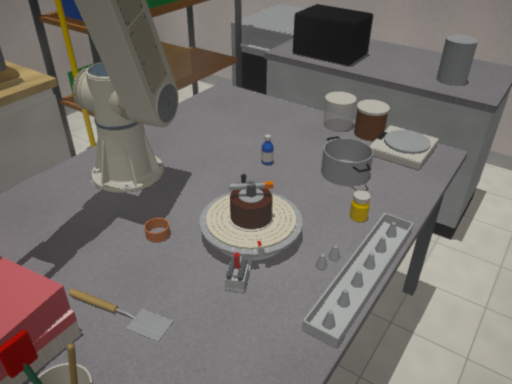

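The top view shows the axis near (271,191), the stripe (298,163), the knob (333,163), the black post (243,219) and the orange end (260,177). I'll measure these.

Run:
```python
from h import *
a=np.load("top.npy");cal=r.get_calibration("top")
hsv=cv2.cvtColor(a,cv2.COLOR_RGB2HSV);H,S,V=[hsv[...,i].astype(int) for i in range(3)]
roi=np.zeros(H.shape,bool);roi[135:250,215:350]=1
def comps(n,m,z,amin=4):
    k,l,st,c=cv2.connectedComponentsWithStats((m&roi).astype(np.uint8))
    for i in range(1,k):
        if st[i,4]>=amin: print(n,c[i].round(1),st[i],plane(cal,*c[i],z).round(1))
comps("red",((H<5)|(H>172))&(S>140)&(V>90),63)
comps("red100",((H<5)|(H>172))&(S>140)&(V>90),100)
comps("orange",(H>6)&(H<20)&(S>180)&(V>150),178)
comps("black",(V<45),135)
comps("brown",(H<20)&(S>80)&(V<110)&(V>30),138,100)
g=((V>150)&roi).astype(np.uint8)
cs=max(cv2.findContours(g,0,2)[0],key=cv2.contourArea);(x,y),R=cv2.minEnclosingCircle(cs);e=cv2.fitEllipse(cv2.convexHull(cs));print(x,y,R,e,plane(cal,*e[0],55))
c=a[130:255,210:355];save("c1",cv2.resize(c,None,fx=5,fy=4.7,interpolation=2)[:600])
```

```text
red [330.  162.8] [329 161   3   4  10] [ 633.5 -217.7   63. ]
red [295.9 164.6] [293 162   7   6  19] [ 629.7 -111.5   63. ]
red100 [330.  162.8] [329 161   3   4  10] [ 628.9 -211.   100. ]
red100 [295.9 164.6] [293 162   7   6  19] [ 625.2 -108.1  100. ]
orange [257.7 175.7] [257 174   3   5   6] [586.4   7.3 178. ]
orange [262.  178.7] [260 178   5   3   6] [577.7  -4.8 178. ]
black [243.2 219.9] [241 218   5   5  21] [461.4  52.1 135. ]
brown [279.8 183.1] [262 171  29  32 315] [567.1 -56.7 138. ]
brown [262.1 197.9] [251 177  31  34 359] [524.8  -4.1 138. ]
276.8379211425781 189.01034545898438 54.26890563964844 ((273.7902526855469, 190.47267150878906), (92.58658599853516, 105.57998657226562), 62.221343994140625) [550.24592734 -41.29820077  55.        ]
```

View pics/c1.png

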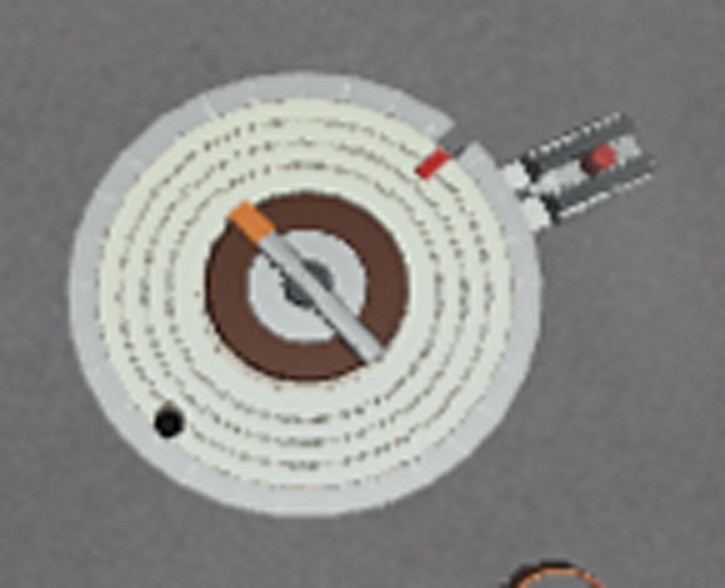

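Estimates: axis is about (545,-31), the bolt direction -65°, the notch direction -44°. The platter has to turn about 21° clockwise, using the post at (461,52). I'll move above the post.

carry_out([
  {"dp": [38,-48,0],"yaw": -10.2},
  {"dp": [77,-95,0],"yaw": -20.5},
  {"dp": [115,-143,0],"yaw": -30.7},
  {"dp": [154,-191,0],"yaw": -41},
  {"dp": [192,-238,0],"yaw": -51},
  {"dp": [231,-286,0],"yaw": -61.4},
  {"dp": [269,-334,0],"yaw": -71.6},
  {"dp": [308,-381,0],"yaw": -82},
  {"dp": [346,-429,0],"yaw": -92},
  {"dp": [385,-477,0],"yaw": -102.4},
  {"dp": [423,-524,0],"yaw": -112.6},
  {"dp": [461,-572,0],"yaw": -122.8},
], fingers=0, grip_force=25)

```text
clock: 1.6
eef_pos: [461.6, 54.1, 239.3]
tcp_rot: [3.142, 0.0, 2.376]
contact_force: [1.2, -1.2, 0.8]
opening: 0.497
grasp_force: 0.0
```

carry_out([
  {"dp": [0,0,0],"yaw": 0},
  {"dp": [0,0,0],"yaw": 0},
])

```text
clock: 1.85
eef_pos: [460.6, 52.0, 238.8]
tcp_rot: [-3.14, -0.001, 2.37]
contact_force: [-0.7, 0.6, 0.3]
opening: 0.501
grasp_force: 0.0
```

Run:
```python
from h import *
s=r.sense();cal=r.get_calibration("wrist");a=r.grab_frame("wrist");save("w1",a);np.save("w1.npy",a)
print(s["eef_pos"],s["tcp_rot"],s["qpos"],s["opening"],r.tip_reach)
for p in [(461.4,52.1,135),(545,-31,178),(629,-211,100)]: print(proj(cal,p))
```

```text
[460.55176996  52.04047907 238.84985266] [-3.14039182e+00 -6.32165949e-04  2.37031631e+00] [ 1.09482243e-01  9.93844333e-02  1.96508831e+00 -3.14189649e-04
  1.07844846e+00 -6.89889423e-01] 0.5007751793956176 8.0
[256.69409379 192.74872485]
[254.79434852 367.37172762]
[191.5339703  445.03189663]
```

View pics/w1.png

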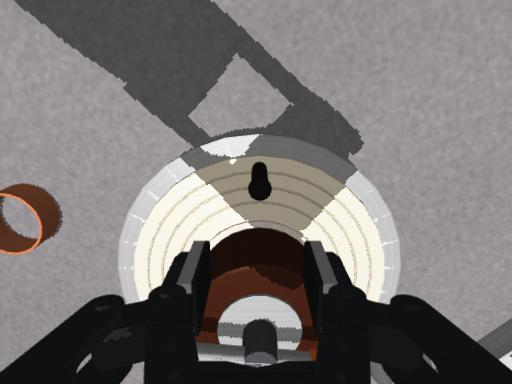

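The wrist view shows the post ball at about (260,187), within a few pixels of the prediction. The pads straddle its line.

Run:
```python
from h import *
a=np.load("w1.npy");cal=r.get_calibration("wrist")
m=(a.max(2)<50);m[:150]=0;m[205:]=0;m[:,:235]=0;m[:,285:]=0
k,l,st,c=cv2.connectedComponentsWithStats(m.astype(np.uint8));print(st,c,cal["fx"])
mm=m.copy();mm[:177]=0;v,u=np.nonzero(mm);x0,y0,w,h=cv2.boundingRect(mm.astype(np.uint8));print(x0,y0,w,h)
for u,v in [(259.7,187.5),(x0+w/2-.5,y0+h-.5-w/2)]: print(plane(cal,u,v,126))
```

```text
[[     0      0    512    384 195986]
 [   248    162     24     38    622]] [[255.48782056 191.5292827 ]
 [259.33762058 182.2733119 ]] 343.1386867995171
248 177 24 23
[462.05004878  53.94129411 126.        ]
[461.94436375  53.8327981  126.        ]
```

carry_out([
  {"dp": [0,2,40],"yaw": 0},
  {"dp": [0,2,80],"yaw": 0},
  {"dp": [0,2,110],"yaw": 0},
  {"dp": [0,2,126],"yaw": 0},
  {"dp": [0,2,126],"yaw": 0},
  {"dp": [0,2,126],"yaw": 0},
])

```text
clock: 2.65
eef_pos: [462.8, 52.7, 114.0]
tcp_rot: [3.141, 0.001, 2.368]
contact_force: [0.3, -0.5, 0.3]
opening: 0.502
grasp_force: 0.0
```

carry_out([
  {"dp": [0,0,0],"yaw": 0},
  {"dp": [0,0,0],"yaw": 0},
  {"dp": [0,0,0],"yaw": 0},
  {"dp": [0,0,0],"yaw": 0},
  {"dp": [0,0,0],"yaw": 0},
  {"dp": [0,0,0],"yaw": 0},
], fingers=-1, grip_force=20)

```text
clock: 3.4
eef_pos: [463.3, 53.6, 114.1]
tcp_rot: [3.14, 0.001, 2.37]
contact_force: [-0.3, -1.0, 6.7]
opening: 0.191
grasp_force: 19.5
```

carry_out([
  {"dp": [-0.3,5,0],"yaw": 2.5},
  {"dp": [-0.7,10.3,0],"yaw": 5},
  {"dp": [-1.5,15.4,0],"yaw": 7.5},
  {"dp": [-2.4,20.4,0],"yaw": 10},
  {"dp": [-3.6,25.4,0],"yaw": 12.5},
  {"dp": [-4.9,30.4,0],"yaw": 15},
  {"dp": [-6.3,35,0],"yaw": 17.3},
  {"dp": [-7.8,39,0],"yaw": 19.4},
  {"dp": [-7.8,39,0],"yaw": 19.4},
  {"dp": [-7.8,39,0],"yaw": 19.4},
])

```text
clock: 4.65
eef_pos: [495.8, 76.6, 114.1]
tcp_rot: [3.14, -0.0, 2.031]
contact_force: [-1.8, 3.8, 7.1]
opening: 0.192
grasp_force: 19.6
```

Run:
```python
from h import *
s=r.sense();a=r.grab_frame("top");save("c2",cv2.resize(a[130:255,210:355],None,fx=5,fy=4.7,interpolation=2)[:600])
print(s["eef_pos"],s["contact_force"])
```

```text
[495.77377891  76.64737879 114.11457171] [-1.78077648  3.8393616   7.09729105]
```

View pics/c2.png

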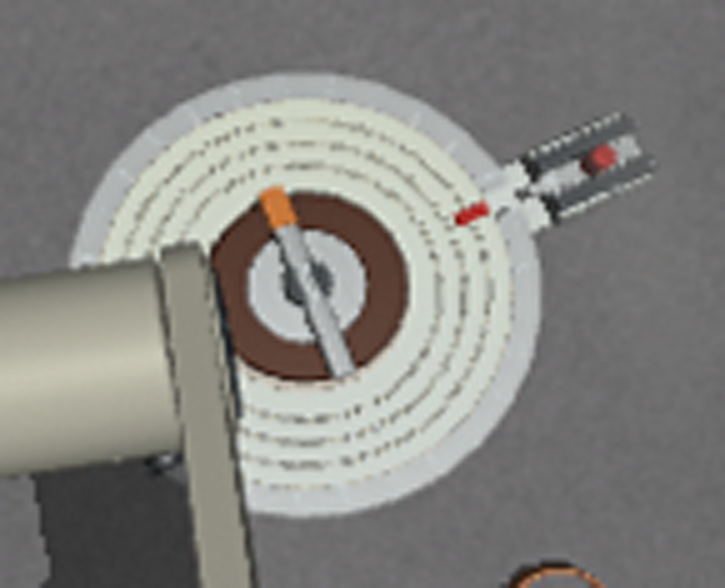

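The stripe (crop 471,214) now points to the bolt between its rails. I'll check the angle.

Run:
```python
from h import *
C=np.array([545.5,-30.5])
for n in ("top","scene"):
    cal=r.get_calibration(n);a=r.grab_frame(n);np.save(n+"2.npy",a)
    hsv=cv2.cvtColor(a,cv2.COLOR_RGB2HSV);H,S,V=[hsv[...,i].astype(int) for i in range(3)]
    m=((H<6)|(H>172))&(S>120)&(V>70)
    roi=np.zeros(H.shape,bool)
    if n=="top": roi[135:250,215:350]=1
    else: roi[235:275,225:275]=1
    k,l,st,c=cv2.connectedComponentsWithStats((m&roi).astype(np.uint8))
    for i in range(1,k):
        if st[i,4]<5: continue
        x,y,w,h,_=st[i]
        for nm,px,z in [("stripe",c[i],63),("knobtop",c[i],100),("knobmid",c[i],80),("knobTOPscene",(x+w/2-.5,y+1.5),100)]:
            p=plane(cal,*px,z)[:2];d=p-C
            print(n,nm,st[i],p.round(1),np.hypot(*d).round(1),np.degrees(np.arctan2(d[1],d[0])).round(2))
```

```text
top stripe [328 161   5   5  15] [ 632.9 -218.5] 207.3 -65.08
top knobtop [328 161   5   5  15] [ 628.3 -211.7] 199.3 -65.45
top knobmid [328 161   5   5  15] [ 630.8 -215.4] 203.6 -65.24
top knobTOPscene [328 161   5   5  15] [ 629.8 -211. ] 199.2 -64.95
top stripe [301 173   6   5  15] [ 596.1 -134.8] 115.9 -64.13
top knobtop [301 173   6   5  15] [ 592.7 -130.7] 110.7 -64.78
top knobmid [301 173   6   5  15] [ 594.5 -132.9] 113.5 -64.42
top knobTOPscene [301 173   6   5  15] [ 594.8 -130.4] 111.4 -63.73
scene stripe [242 241   4   5  15] [ 598.9 -131.2] 114.0 -62.05
scene knobtop [242 241   4   5  15] [ 623.6 -165.4] 155.9 -59.95
scene knobmid [242 241   4   5  15] [ 610.2 -146.9] 133.2 -60.92
scene knobTOPscene [242 241   4   5  15] [ 622.2 -164. ] 154.0 -60.11
scene stripe [234 253   6  15  78] [ 621.2 -195.3] 181.4 -65.33
scene knobtop [234 253   6  15  78] [ 644.8 -226.7] 219.9 -63.15
scene knobmid [234 253   6  15  78] [ 632.1 -209.7] 199.1 -64.22
scene knobTOPscene [234 253   6  15  78] [ 634.  -210.6] 200.7 -63.82
```

carry_out([
  {"dp": [0,0,0],"yaw": 0},
  {"dp": [0,0,0],"yaw": 0},
  {"dp": [0,0,0],"yaw": 0},
  {"dp": [0,0,-5],"yaw": 0},
  {"dp": [0,0,-25],"yaw": 0},
  {"dp": [0,0,-65],"yaw": 0},
  {"dp": [0,0,-105],"yaw": 0},
  {"dp": [0,0,-130],"yaw": 0},
], fingers=0)

```text
clock: 5.8
eef_pos: [495.9, 76.0, 245.6]
tcp_rot: [3.139, 0.001, 2.031]
contact_force: [-0.2, 0.3, -0.3]
opening: 0.496
grasp_force: 0.0
```

carry_out([
  {"dp": [-40,-1,0],"yaw": 0},
  {"dp": [-90,-3,0],"yaw": 0},
  {"dp": [-145,-4,0],"yaw": 1},
  {"dp": [-200,-5,0],"yaw": 1.4},
  {"dp": [-250,-7,0],"yaw": 1.4},
  {"dp": [-290,-8,0],"yaw": 1.4},
  {"dp": [-317,-9,0],"yaw": 1.4},
  {"dp": [-317,-9,0],"yaw": 1.4},
  {"dp": [-317,-9,0],"yaw": 1.4},
])

```text
clock: 6.92
eef_pos: [627.7, -211.5, 243.2]
tcp_rot: [-3.141, -0.001, 2.007]
contact_force: [-0.3, 0.9, -0.6]
opening: 0.502
grasp_force: 0.0
```

Run:
```python
from h import *
s=r.sense();cal=r.get_calibration("wrist");a=r.grab_frame("wrist");save("w2",a);np.save("w2.npy",a)
print(s["eef_pos"],s["tcp_rot"])
print(proj(cal,(629,-211,100)),proj(cal,(545.5,-30.5,55)))
```

```text
[ 627.71549896 -211.51794602  243.1849138 ] [-3.14125887e+00 -7.25360315e-04  2.00683143e+00]
[257.62698494 177.92452933] [258.37474819 -79.69305247]
```

View pics/w2.png

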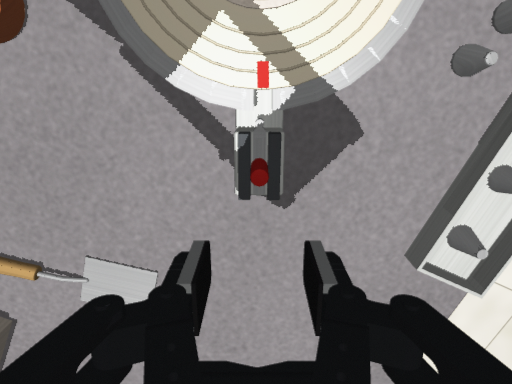

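The view shows the stripe at (263,74), the rails centred near column 260, and the knob at (259,173), with the notch right behind the nose. I'll compute the lateral offset.

Run:
```python
from h import *
a=np.load("w2.npy");cal=r.get_calibration("wrist")
hsv=cv2.cvtColor(a,cv2.COLOR_RGB2HSV);H,S,V=[hsv[...,i].astype(int) for i in range(3)]
m=(((H<6)|(H>172))&(S>150)&(V>60)).astype(np.uint8);m[:, :220]=0;m[:,300:]=0;m[215:]=0
k,l,st,c=cv2.connectedComponentsWithStats(m)
for i in range(1,k):
    if st[i,4]>20: print(st[i],c[i],plane(cal,*c[i],63)[:2])
m=l==l[74,263]; 
ends=[]
for v in (64,83):
    u=np.nonzero(m[v])[0];ends.append(plane(cal,u.mean(),v,63)[:2]);print(v,u.min(),u.max(),ends[-1])
d=ends[0]-ends[1];print("stripe axis deg",np.degrees(np.arctan2(d[1],d[0])))
dk=(V<75)
P=[]
for v in (145,155,190):
    u=[x for x in range(228,292) if dk[v,x]];print(v,u)
for v in range(90,132,6): print(v,V[v,240:284].tolist())
s=plane(cal,259,168,100);print("knobtop",s)
```

```text
[257  61  12  27 282] [262.86879433  74.32269504] [ 597.97397989 -133.30513624]
[250 159  19  27 411] [258.92944039 172.36253041] [ 632.3169334  -214.67834017]
64 258 267 [ 594.07105342 -125.79717457]
83 258 268 [ 601.16532567 -139.78422046]
stripe axis deg 116.89426222689134
145 [228, 229, 230, 231, 232, 233, 243, 244, 245, 246, 247, 248, 249, 250, 268, 269, 270, 271, 272, 273, 274, 275, 276, 277, 278, 279, 280, 285, 286, 287, 288, 289, 290, 291]
155 [228, 229, 230, 231, 232, 233, 238, 239, 240, 241, 242, 243, 244, 245, 246, 247, 248, 249, 250, 268, 269, 270, 271, 272, 273, 274, 275, 276, 277, 278, 279, 280, 285, 289, 290, 291]
190 [238, 239, 240, 241, 242, 243, 244, 245, 246, 247, 248, 249, 250, 267, 268, 269, 270, 271, 272, 273, 274, 275, 276, 277, 278, 279, 284, 285, 286, 287, 288, 289, 290, 291]
90 [238, 239, 239, 240, 248, 243, 239, 238, 237, 238, 240, 240, 237, 203, 143, 122, 122, 228, 238, 238, 237, 235, 237, 238, 239, 240, 240, 239, 237, 240, 242, 224, 207, 231, 234, 233, 233, 234, 234, 233, 234, 237, 237, 236]
96 [238, 238, 239, 244, 244, 243, 239, 238, 238, 237, 240, 240, 
[... 630 characters left out ...]
42, 243, 241, 241, 241, 240, 241, 240, 240, 241, 243, 243, 241, 241, 242, 194, 233, 193, 162, 163, 163, 236, 245, 200, 165, 234, 172, 153, 132, 123, 125, 121, 119, 123, 121, 118, 119, 122, 122, 111, 82]
120 [238, 240, 241, 242, 242, 242, 241, 240, 239, 239, 240, 240, 241, 242, 242, 227, 176, 213, 225, 227, 228, 223, 169, 110, 119, 126, 126, 124, 123, 124, 122, 119, 122, 124, 121, 119, 123, 122, 119, 119, 121, 119, 101, 77]
126 [155, 231, 191, 162, 162, 232, 241, 190, 157, 232, 239, 164, 151, 162, 233, 172, 171, 127, 101, 101, 100, 101, 92, 114, 124, 126, 126, 124, 122, 123, 121, 119, 123, 123, 120, 119, 122, 119, 118, 119, 122, 115, 93, 76]
knobtop [ 626.45091081 -202.45666361  100.        ]
```

The notch is about 3 mm (1.6°) short of the bolt line, so I'll go back and nudge the post a bit further clockwise.

carry_out([
  {"dp": [50,1,0],"yaw": 0},
  {"dp": [105,2,0],"yaw": 1.5},
  {"dp": [165,3,0],"yaw": 1.5},
  {"dp": [220,4,0],"yaw": 1.5},
  {"dp": [270,5,0],"yaw": 1.5},
  {"dp": [305,6,0],"yaw": 1.5},
  {"dp": [317,6,0],"yaw": 1.5},
  {"dp": [317,6,50],"yaw": 1.5},
  {"dp": [317,6,95],"yaw": 1.5},
  {"dp": [317,6,120],"yaw": 1.5},
  {"dp": [317,6,129],"yaw": 1.5},
  {"dp": [317,6,129],"yaw": 1.5},
])

```text
clock: 8.48
eef_pos: [499.8, 77.7, 114.4]
tcp_rot: [-3.141, 0.0, 1.981]
contact_force: [0.7, -0.0, -0.1]
opening: 0.501
grasp_force: 0.0
```

carry_out([
  {"dp": [0,0,0],"yaw": 0},
  {"dp": [0,0,0],"yaw": 0},
  {"dp": [0,0,0],"yaw": 0},
  {"dp": [0,0,0],"yaw": 0},
  {"dp": [0,0,0],"yaw": 0},
  {"dp": [0,0,0],"yaw": 0},
], fingers=-1)

```text
clock: 9.22
eef_pos: [500.6, 78.0, 115.4]
tcp_rot: [3.139, 0.001, 1.981]
contact_force: [-0.6, 0.2, 6.2]
opening: 0.189
grasp_force: 19.6
```

carry_out([
  {"dp": [0,-1,0],"yaw": 0},
  {"dp": [0,-1,0],"yaw": 0},
  {"dp": [0,-1,0],"yaw": 0},
])

```text
clock: 9.6
eef_pos: [499.8, 77.7, 115.4]
tcp_rot: [3.139, 0.001, 1.981]
contact_force: [0.2, 0.8, 6.8]
opening: 0.19
grasp_force: 19.6
```

carry_out([
  {"dp": [0,0,0],"yaw": 0},
  {"dp": [0,0,0],"yaw": 0},
  {"dp": [0,0,0],"yaw": 0},
  {"dp": [0,0,-5],"yaw": 0},
  {"dp": [0,0,-25],"yaw": 0},
  {"dp": [0,0,-65],"yaw": 0},
  {"dp": [0,0,-105],"yaw": 0},
  {"dp": [0,0,-128],"yaw": 0},
], fingers=0)

```text
clock: 10.6
eef_pos: [499.4, 77.6, 244.7]
tcp_rot: [3.139, 0.001, 1.981]
contact_force: [-0.6, -0.7, -0.3]
opening: 0.498
grasp_force: 0.0
```

carry_out([
  {"dp": [-40,-1,0],"yaw": 0},
  {"dp": [-90,-3,0],"yaw": 0},
  {"dp": [-145,-4,0],"yaw": -1},
  {"dp": [-200,-5,0],"yaw": -1.5},
  {"dp": [-250,-7,0],"yaw": -1.5},
  {"dp": [-290,-10,0],"yaw": -1.5},
  {"dp": [-317,-13,0],"yaw": -1.5},
  {"dp": [-317,-13,0],"yaw": -1.5},
  {"dp": [-317,-13,0],"yaw": -1.5},
])

```text
clock: 11.72
eef_pos: [612.8, -217.5, 242.1]
tcp_rot: [-3.141, -0.001, 2.007]
contact_force: [-0.6, 0.2, 0.7]
opening: 0.503
grasp_force: 0.0
```

```bash
cat > m.py <<'E'
from h import *
s=r.sense();cal=r.get_calibration("wrist");a=r.grab_frame("wrist");np.save("w3.npy",a);save("w3",a)
print(s["eef_pos"],s["tcp_rot"])
hsv=cv2.cvtColor(a,cv2.COLOR_RGB2HSV);H,S,V=[hsv[...,i].astype(int) for i in range(3)]
m=(((H<6)|(H>172))&(S>150)&(V>60)).astype(np.uint8);m[:, :200]=0;m[:,320:]=0;m[225:]=0
k,l,st,c=cv2.connectedComponentsWithStats(m)
for i in range(1,k):
    if st[i,4]>20: print(st[i],c[i],plane(cal,*c[i],63)[:2])
for v in (150,160,190,195): print(v,[x for x in range(225,300) if V[v,x]<75])
for v in (96,102): print(v,V[v,235:290].tolist())
E
python3 m.py
```

```text
[ 612.78988937 -217.51197238  242.14680565] [-3.14126140e+00 -9.54633018e-04  2.00726363e+00]
[271  63  12  26 280] [276.58571429  75.27142857] [ 594.14316578 -135.27436416]
[268 160  20  28 410] [277.24146341 173.46341463] [ 633.38636689 -214.33657098]
150 [225, 226, 227, 229, 230, 231, 232, 233, 234, 235, 236, 237, 238, 242, 244, 245, 246, 247, 248, 249, 255, 256, 257, 258, 259, 260, 261, 262, 263, 264, 265, 266, 284, 285, 286, 287, 288, 289, 290, 291, 292, 293, 294, 295, 296, 297]
160 [230, 231, 232, 233, 234, 235, 236, 237, 238, 239, 240, 241, 242, 243, 244, 245, 246, 248, 249, 255, 256, 257, 258, 259, 260, 261, 262, 263, 264, 265, 266, 284, 285, 286, 287, 288, 289, 290, 291, 292, 293, 294, 295, 296, 297]
190 [254, 255, 256, 257, 258, 259, 260, 261, 262, 263, 264, 265, 266, 283, 284, 285, 286, 287, 288, 289, 290, 291, 292, 293, 294, 295]
195 [254, 255, 256, 257, 258, 259, 260, 261, 262, 263, 264, 265, 266, 283, 284, 285, 286, 287, 288, 289, 290, 291, 292, 293, 294, 295]
96 [240, 240, 240, 240, 239, 239, 238, 237, 236, 237, 237, 237, 238, 237, 237, 237, 236, 237, 239, 246, 246, 245, 246, 242, 238, 237, 236, 237, 239, 237, 233, 162, 120, 233, 244, 244, 242, 242, 243, 243, 242, 241, 241, 241, 242, 243, 244, 244, 237, 154, 218, 233, 231, 230, 231]
102 [238, 239, 238, 238, 237, 236, 236, 236, 236, 236, 236, 235, 235, 235, 234, 233, 234, 235, 237, 242, 242, 243, 237, 236, 237, 237, 235, 238, 238, 236, 219, 149, 218, 241, 243, 242, 242, 242, 243, 242, 241, 241, 241, 241, 242, 173, 158, 137, 112, 98, 135, 112, 98, 99, 101]
```

The notch is now aligned with the bolt channel (275.5 against 275.6 px). I'll go down over the knob and grip it.

carry_out([
  {"dp": [-1,10,0],"yaw": 0},
  {"dp": [-1,17.4,30],"yaw": 0},
  {"dp": [-1,17.4,80],"yaw": 0},
  {"dp": [-1,17.4,120],"yaw": 0},
  {"dp": [-1,17.4,145],"yaw": 0},
  {"dp": [-1,17.4,158],"yaw": 0},
  {"dp": [-1,17.4,166],"yaw": 0},
  {"dp": [-1,17.4,166],"yaw": 0},
  {"dp": [-1,17.4,166],"yaw": 0},
])

```text
clock: 12.9
eef_pos: [630.1, -212.2, 77.4]
tcp_rot: [3.14, 0.001, 2.007]
contact_force: [0.4, -0.4, 0.5]
opening: 0.498
grasp_force: 0.0
```

carry_out([
  {"dp": [0,0,0],"yaw": 0},
  {"dp": [0,0,0],"yaw": 0},
  {"dp": [0,0,0],"yaw": 0},
  {"dp": [0,0,0],"yaw": 0},
  {"dp": [0,0,0],"yaw": 0},
  {"dp": [0,0,0],"yaw": 0},
], fingers=-1, grip_force=30)

```text
clock: 13.65
eef_pos: [630.1, -212.0, 77.1]
tcp_rot: [3.14, 0.001, 2.007]
contact_force: [0.9, 2.3, 6.0]
opening: 0.18
grasp_force: 29.6
```

carry_out([
  {"dp": [3,0,0],"yaw": 0},
  {"dp": [6,0,0],"yaw": 0},
  {"dp": [9,0,0],"yaw": 0},
  {"dp": [12,0,0],"yaw": 0},
  {"dp": [13,0,0],"yaw": 0},
  {"dp": [13,0,0],"yaw": 0},
])

```text
clock: 14.4
eef_pos: [624.8, -200.5, 77.0]
tcp_rot: [3.14, 0.002, 2.007]
contact_force: [2.5, -0.7, 5.6]
opening: 0.176
grasp_force: 29.6
```

Passed the ring with low force; push on home.

carry_out([
  {"dp": [3,0,0],"yaw": 0},
  {"dp": [6,0,0],"yaw": 0},
  {"dp": [9,0,0],"yaw": 0},
  {"dp": [12,0,0],"yaw": 0},
  {"dp": [14,0,0],"yaw": 0},
  {"dp": [14,0,0],"yaw": 0},
  {"dp": [14,0,0],"yaw": 0},
])

```text
clock: 15.28
eef_pos: [619.2, -188.2, 77.1]
tcp_rot: [3.14, 0.002, 2.007]
contact_force: [3.9, -2.6, 5.4]
opening: 0.176
grasp_force: 29.5
```

carry_out([
  {"dp": [1.5,0,0],"yaw": 0},
  {"dp": [3,0,0],"yaw": 0},
  {"dp": [3,0,0],"yaw": 0},
  {"dp": [3,0,0],"yaw": 0},
])

```text
clock: 15.78
eef_pos: [619.1, -187.9, 77.2]
tcp_rot: [3.139, 0.007, 2.008]
contact_force: [8.6, -14.5, 0.7]
opening: 0.176
grasp_force: 29.4
```

The bolt is firmly at its stop. I'll release it, rise, and go over the hub with the jaws turned to the bar.

carry_out([
  {"dp": [-2,0,0],"yaw": 0},
  {"dp": [-2,0,0],"yaw": 0},
  {"dp": [-2,0,0],"yaw": 0},
  {"dp": [-2,0,0],"yaw": 0},
  {"dp": [-2,0,-10],"yaw": 0},
  {"dp": [-2,0,-50],"yaw": 0},
  {"dp": [-2,0,-100],"yaw": 0},
  {"dp": [-2,0,-150],"yaw": 0},
  {"dp": [-2,0,-180],"yaw": 0},
], fingers=0)

```text
clock: 16.9
eef_pos: [618.3, -186.8, 260.2]
tcp_rot: [3.139, 0.003, 2.007]
contact_force: [0.3, 0.3, 0.1]
opening: 0.499
grasp_force: 0.0
```

carry_out([
  {"dp": [10,0,0],"yaw": -10},
  {"dp": [35,0,0],"yaw": -20},
  {"dp": [60,0,0],"yaw": -30},
  {"dp": [85,0,0],"yaw": -40},
  {"dp": [110,0,0],"yaw": -50},
  {"dp": [135,0,0],"yaw": -60},
  {"dp": [155,0,0],"yaw": -70},
  {"dp": [172,0,0],"yaw": -80},
  {"dp": [172,0,0],"yaw": -83},
  {"dp": [172,0,0],"yaw": -83},
  {"dp": [172,0,0],"yaw": -83},
])

```text
clock: 18.27
eef_pos: [545.0, -30.8, 256.7]
tcp_rot: [-3.141, 0.0, -2.829]
contact_force: [-0.6, 0.0, 0.8]
opening: 0.501
grasp_force: 0.0
```

Run:
```python
from h import *
s=r.sense();cal=r.get_calibration("wrist");a=r.grab_frame("wrist");np.save("w4.npy",a);save("w4",a)
print(s["eef_pos"],s["tcp_rot"],s["qpos"])
print(proj(cal,(545.5,-30.5,178)),proj(cal,s["eef_pos"]))
```

```text
[544.96232967 -30.83914669 256.67129962] [-3.14139638e+00  4.47041850e-04 -2.82896448e+00] [-5.92647847e-02  2.12753186e-01  1.78495417e+00 -2.24297442e-05
  1.14339750e+00 -1.94267995e+00]
[256.30088811 203.41670113] [255.69187913 262.89392389]
```

View pics/w4.png

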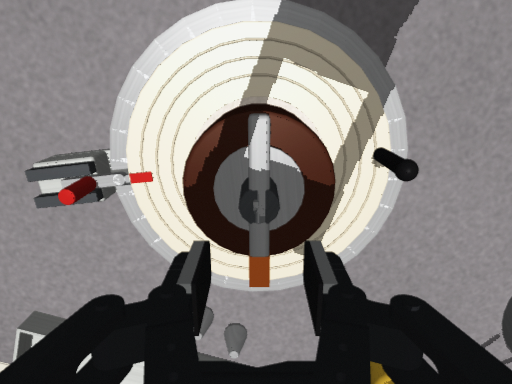

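The bar is vertical in the image and centred at about (259,203), with the orange end towards us, so the jaws are aligned to about 1.3 mm. The red bolt is in the notch at left. I'll go down and grip.

carry_out([
  {"dp": [0,1.3,30],"yaw": 0},
  {"dp": [0,1.3,55],"yaw": 0},
  {"dp": [0,1.3,70],"yaw": 0},
  {"dp": [0,1.3,78],"yaw": 0},
  {"dp": [0,1.3,82],"yaw": 0},
  {"dp": [0,1.3,82],"yaw": 0},
  {"dp": [0,1.3,82],"yaw": 0},
])

```text
clock: 19.2
eef_pos: [544.9, -29.5, 174.9]
tcp_rot: [-3.141, 0.001, -2.828]
contact_force: [-0.0, 0.2, 0.0]
opening: 0.5
grasp_force: 0.0
```

carry_out([
  {"dp": [0,0,0],"yaw": 0},
  {"dp": [0,0,0],"yaw": 0},
  {"dp": [0,0,0],"yaw": 0},
  {"dp": [0,0,0],"yaw": 0},
  {"dp": [0,0,0],"yaw": 0},
  {"dp": [0,0,0],"yaw": 0},
], fingers=-1, grip_force=60)

```text
clock: 19.95
eef_pos: [544.8, -29.5, 175.1]
tcp_rot: [-3.141, 0.001, -2.828]
contact_force: [-1.8, 0.8, 5.0]
opening: 0.293
grasp_force: 58.6
```

The opening of 25 mm suggests the tips caught the hub below the bar. I'll open, raise 6 mm and regrip.

carry_out([
  {"dp": [0,0,0],"yaw": 0},
  {"dp": [0,0,0],"yaw": 0},
  {"dp": [0,0,-6],"yaw": 0},
  {"dp": [0,0,-6],"yaw": 0},
], fingers=0)

```text
clock: 20.45
eef_pos: [544.9, -29.5, 180.9]
tcp_rot: [-3.141, 0.001, -2.827]
contact_force: [0.6, 0.1, -0.7]
opening: 0.502
grasp_force: 0.0
```

carry_out([
  {"dp": [0,0,0],"yaw": 0},
  {"dp": [0,0,0],"yaw": 0},
  {"dp": [0,0,0],"yaw": 0},
  {"dp": [0,0,0],"yaw": 0},
  {"dp": [0,0,0],"yaw": 0},
  {"dp": [0,0,0],"yaw": 0},
], fingers=-1)

```text
clock: 21.2
eef_pos: [544.6, -29.5, 180.8]
tcp_rot: [-3.141, 0.0, -2.828]
contact_force: [-1.9, -0.5, 5.4]
opening: 0.282
grasp_force: 58.6
```

The hub (28 mm) reaches up to the bar, so I'll grip the hub deeper and harder and turn from there.

carry_out([
  {"dp": [0,0,0],"yaw": 0},
  {"dp": [0,0,0],"yaw": 0},
  {"dp": [0,0,7],"yaw": 0},
  {"dp": [0,0,7],"yaw": 0},
], fingers=0)

```text
clock: 21.7
eef_pos: [544.0, -29.5, 172.5]
tcp_rot: [3.141, -0.001, -2.828]
contact_force: [-0.1, -0.2, 0.8]
opening: 0.5
grasp_force: 0.0
```

carry_out([
  {"dp": [0,0,0],"yaw": 0},
  {"dp": [0,0,0],"yaw": 0},
  {"dp": [0,0,0],"yaw": 0},
  {"dp": [0,0,0],"yaw": 0},
  {"dp": [0,0,0],"yaw": 0},
  {"dp": [0,0,0],"yaw": 0},
], fingers=-1, grip_force=90)

```text
clock: 22.45
eef_pos: [544.4, -29.6, 173.5]
tcp_rot: [-3.141, -0.0, -2.827]
contact_force: [-3.0, -1.5, 5.4]
opening: 0.287
grasp_force: 88.3
```

carry_out([
  {"dp": [0,0,0],"yaw": 6},
  {"dp": [0,0,0],"yaw": 13},
  {"dp": [0,0,0],"yaw": 20},
  {"dp": [0,0,0],"yaw": 27},
  {"dp": [0,0,0],"yaw": 34},
  {"dp": [0,0,0],"yaw": 40},
  {"dp": [0,0,0],"yaw": 40},
])

```text
clock: 23.32
eef_pos: [544.5, -28.2, 173.5]
tcp_rot: [3.14, -0.001, 2.756]
contact_force: [-2.9, 6.7, 5.1]
opening: 0.279
grasp_force: 88.4
```

Run:
```python
from h import *
s=r.sense();print(s["wrist_torque"],s["contact_force"],s["eef_pos"],s["tcp_rot"],s["opening"])
a=r.grab_frame("wrist");save("w5",np.hstack([a[:,100:412]]))
```

```text
[ 1.0868382   0.39907822 -0.03796394] [-2.91597866  6.65600829  5.05543528] [544.4774222  -28.17164338 173.53114128] [ 3.13954941e+00 -7.60134252e-04  2.75567319e+00] 0.2786183721360175
```

View pics/w5.png

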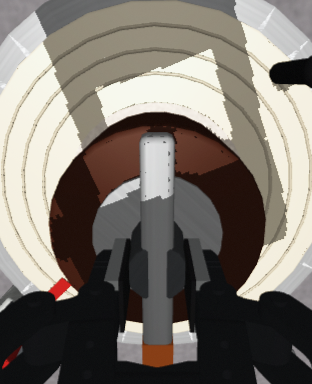

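The bar turned with the jaws and is still aligned, and the platter stayed put. I'll continue clockwise.

carry_out([
  {"dp": [0,0,0],"yaw": 7},
  {"dp": [0,0,0],"yaw": 14},
  {"dp": [0,0,0],"yaw": 21},
  {"dp": [0,0,0],"yaw": 28},
  {"dp": [0,0,0],"yaw": 35},
  {"dp": [0,0,0],"yaw": 42},
  {"dp": [0,0,0],"yaw": 49},
  {"dp": [0,0,0],"yaw": 56},
  {"dp": [0,0,0],"yaw": 60},
  {"dp": [0,0,0],"yaw": 60},
])

```text
clock: 24.62
eef_pos: [546.1, -27.0, 173.6]
tcp_rot: [3.138, -0.004, 1.708]
contact_force: [4.8, 14.1, -0.3]
opening: 0.281
grasp_force: 88.4
```

Run:
```python
from h import *
s=r.sense();print(s["wrist_torque"],s["contact_force"],s["eef_pos"],s["tcp_rot"],s["opening"],s["joint_efforts"][5])
```

```text
[ 2.29431794 -0.6646139   0.03903981] [ 4.78808632 14.05119265 -0.33322904] [546.07566035 -26.9519356  173.59674058] [ 3.13768115 -0.00372251  1.70843441] 0.2810212110678665 0.4538638796657324
```

carry_out([
  {"dp": [1.5,0.7,0],"yaw": 0},
  {"dp": [2.5,1,0],"yaw": 4},
  {"dp": [2.5,1,0],"yaw": 9},
  {"dp": [2.5,1,0],"yaw": 14},
  {"dp": [2.5,1,0],"yaw": 14},
])

```text
clock: 25.25
eef_pos: [546.6, -26.7, 173.6]
tcp_rot: [3.138, -0.001, 1.466]
contact_force: [5.4, 1.3, -1.0]
opening: 0.282
grasp_force: 88.4
```

Run:
```python
from h import *
s=r.sense();print(s["wrist_torque"],s["contact_force"],s["eef_pos"],s["tcp_rot"],s["opening"],s["joint_efforts"][5])
```

```text
[ 0.23358181 -0.83181533  0.05198438] [ 5.44312671  1.27731926 -1.04680298] [546.63082468 -26.67721647 173.59585435] [ 3.13845708e+00 -6.43364897e-04  1.46637384e+00] 0.2821082474604367 0.721238125115633
```

carry_out([
  {"dp": [0,1,0],"yaw": 4},
  {"dp": [0,1,0],"yaw": 8},
  {"dp": [0,1,0],"yaw": 12},
  {"dp": [0,1,0],"yaw": 12},
])

```text
clock: 25.75
eef_pos: [547.1, -26.7, 173.6]
tcp_rot: [3.14, -0.001, 1.258]
contact_force: [4.4, 2.2, 0.7]
opening: 0.287
grasp_force: 88.6
```

Run:
```python
from h import *
s=r.sense();print(s["wrist_torque"],s["contact_force"],s["eef_pos"],s["tcp_rot"],s["opening"],s["joint_efforts"][5])
cal=r.get_calibration("top");a=r.grab_frame("top");save("c6",cv2.resize(a[130:255,210:355],None,fx=5,fy=4.7,interpolation=2)[:600])
```

```text
[ 0.31371157 -0.77936016 -0.00219466] [4.35081708 2.22967307 0.74673636] [547.10666449 -26.74271208 173.5716496 ] [ 3.13967330e+00 -9.84696911e-04  1.25845930e+00] 0.28738582477167435 0.5527064949274063
```

```bash
cat > o.py <<'E'
from h import *
s=r.sense();a=r.grab_frame("wrist");hsv=cv2.cvtColor(a,cv2.COLOR_RGB2HSV);H,S,V=[hsv[...,i].astype(int) for i in range(3)]
m=((H>=6)&(H<17)&(S>190)&(V>100)).astype(np.uint8);m[:200]=0
k,l,st,c=cv2.connectedComponentsWithStats(m)
for i in range(1,k):
    if st[i,4]>60: print(st[i],c[i])
m2=(S<40)&(V>110)
print("bar row 140-170:",[ (v,int(np.nonzero(m2[v,200:320])[0].min()+200),int(np.nonzero(m2[v,200:320])[0].max()+200)) for v in (140,150,160,170)])
save("w6",a)
E
python3 o.py
```

```text
[243 345  30  22 601] [257.47254576 355.1014975 ]Traceback (most recent call last):
  File "o.py", line 8, in <module>
    print("bar row 140-170:",[ (v,int(np.nonzero(m2[v,200:320])[0].min()+200),int(np.nonzero(m2[v,200:320])[0].max()+200)) for v in (140,150,160,170)])
                                      ~~~~~~~~~~~~~~~~~~~~~~~~~~~~~~~~^^
    return umr_minimum(a, axis, None, out, keepdims, initial, where)
ValueError: zero-size array to reduction operation minimum which has no identity
```

The bar still follows the jaws, so I'll continue towards the stop.

carry_out([
  {"dp": [0,0,0],"yaw": 4},
  {"dp": [0,0,0],"yaw": 8},
  {"dp": [0,0,0],"yaw": 12},
  {"dp": [0,0,0],"yaw": 12},
])

```text
clock: 26.35
eef_pos: [547.0, -27.7, 173.6]
tcp_rot: [3.139, 0.0, 1.051]
contact_force: [4.6, -3.9, -0.1]
opening: 0.284
grasp_force: 88.7
```

```bash
sed -i '/bar row/d;/^m2/d' o.py; echo 'print(s["tcp_rot"],s["contact_force"],s["opening"],s["joint_efforts"][5],s["qpos"][5])'>>o.py; python3 o.py
```

```text
[251 342  31  26 639] [265.92175274 353.56181534]
[3.13910617e+00 4.60494346e-04 1.05059273e+00] [ 4.64853087 -3.88229905 -0.14332576] 0.28361346281253963 1.0043691471219063 0.46883291704232427
```

carry_out([
  {"dp": [0,0,0],"yaw": 4},
  {"dp": [0,0,0],"yaw": 8},
  {"dp": [0,0,0],"yaw": 8},
  {"dp": [0,0,0],"yaw": 8},
])

```text
clock: 26.9
eef_pos: [547.1, -28.0, 173.7]
tcp_rot: [3.139, 0.0, 0.912]
contact_force: [4.6, -5.0, 1.5]
opening: 0.283
grasp_force: 89.0
```

```bash
python3 o.py
```

```text
[262 338  35  27 652] [279.49693252 350.99386503]
[3.13881207e+00 2.22889670e-04 9.11527882e-01] [ 4.55812658 -5.00138071  1.48855045] 0.28286039721872036 0.45701530762016773 0.607767995765255
```

View pics/w6.png

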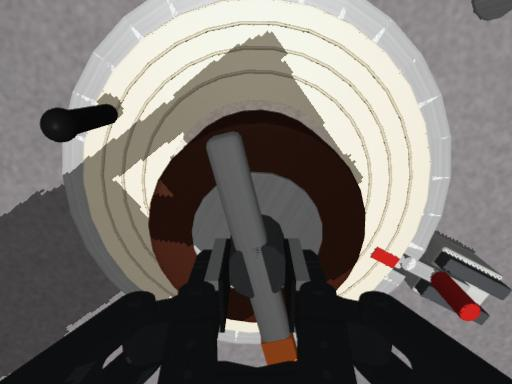

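The bar has begun lagging the jaws by about 13°, having turned about 133°, so it is probably at the stop. To confirm, I'll regrip in line with the bar and push again at higher force.

carry_out([
  {"dp": [0,0,0],"yaw": 0},
  {"dp": [0,0,0],"yaw": 0},
  {"dp": [0,0,0],"yaw": 0},
  {"dp": [0,0,0],"yaw": -7},
  {"dp": [0,0,0],"yaw": -13},
  {"dp": [0,0,0],"yaw": -13},
], fingers=0)

```text
clock: 27.7
eef_pos: [545.9, -26.9, 173.2]
tcp_rot: [-3.141, 0.0, 1.134]
contact_force: [-0.0, 0.4, -0.4]
opening: 0.496
grasp_force: 0.0
```

```bash
python3 o.py
```

```text
[247 344  30  23 611] [261.40752864 354.46808511]
[-3.14121211e+00  1.20266788e-04  1.13403187e+00] [-0.03815618  0.39276548 -0.35992002] 0.4959263280171625 -0.8989388309419155 0.38470507037559976
```

carry_out([
  {"dp": [0,0,0],"yaw": 0},
  {"dp": [0,0,0],"yaw": 0},
  {"dp": [0,0,0],"yaw": 0},
  {"dp": [0,0,0],"yaw": 0},
  {"dp": [0,0,0],"yaw": 0},
], fingers=-1, grip_force=120)

```text
clock: 28.38
eef_pos: [547.1, -27.4, 174.1]
tcp_rot: [3.139, -0.0, 1.133]
contact_force: [1.7, -2.4, 5.9]
opening: 0.272
grasp_force: 117.8
```

```bash
python3 o.py
```

```text
[245 343  30  25 652] [259.09509202 354.26993865]
[ 3.13920573e+00 -3.03389419e-04  1.13336261e+00] [ 1.71033745 -2.44091994  5.91882912] 0.27156360120333156 -0.009397741814609617 0.38542677919913326
```

carry_out([
  {"dp": [0,0,0],"yaw": 3},
  {"dp": [0,0,0],"yaw": 6},
  {"dp": [0,0,0],"yaw": 9},
  {"dp": [0,0,0],"yaw": 9},
])

```text
clock: 28.92
eef_pos: [548.4, -25.7, 174.6]
tcp_rot: [3.139, -0.004, 0.975]
contact_force: [5.9, 5.4, 6.6]
opening: 0.264
grasp_force: 128.0
```

```bash
python3 o.py
```

```text
[259 342  34  24 543] [275.74585635 353.37569061]
[ 3.13893566 -0.00432504  0.97519587] [5.88991781 5.36802163 6.55620742] 0.2640564504990614 0.5308565497398376 0.5430019921856335
```

The bar doesn't move further (full slip), so it is at its stop. I'll release, rise and check.

carry_out([
  {"dp": [0,0,0],"yaw": -5},
  {"dp": [0,0,0],"yaw": -9},
  {"dp": [0,0,0],"yaw": -9},
  {"dp": [0,0,0],"yaw": -9},
  {"dp": [0,0,-10],"yaw": -9},
  {"dp": [0,0,-40],"yaw": -9},
  {"dp": [0,0,-80],"yaw": -9},
  {"dp": [0,0,-100],"yaw": -9},
  {"dp": [0,0,-100],"yaw": -9},
], fingers=0)

```text
clock: 30.1
eef_pos: [547.1, -27.0, 275.4]
tcp_rot: [3.138, -0.001, 1.134]
contact_force: [-0.5, 0.0, 0.0]
opening: 0.505
grasp_force: 0.0
```

```bash
python3 o.py
```

```text
[252 244  20  29 489] [261.69120654 258.25357873]
[ 3.13802541e+00 -1.48411306e-03  1.13374390e+00] [-0.5317695   0.00280318  0.0168578 ] 0.5053681681310728 0.005208049697102979 0.38488943594663755
```

View pics/w6.png

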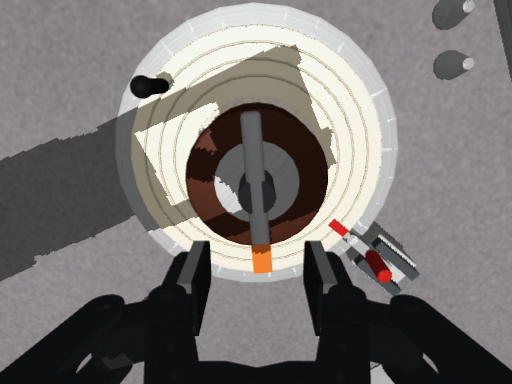

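In this view the orange end is at (262,270) and the plain end at (250,115), so there is a slight tilt. My un-twist may have dragged the bar back. I'll measure it.

Run:
```python
from h import *
cal=r.get_calibration("wrist")
def ang(a,b):
    p=plane(cal,*a,178)[:2];q=plane(cal,*b,178)[:2];d=p-q;return p.round(1),q.round(1),np.degrees(np.arctan2(d[1],d[0])).round(1),np.hypot(*d).round(1)
a=cv2.cvtColor(cv2.imread("pics/w6.png"),cv2.COLOR_BGR2RGB);V=a.max(2).astype(int)
hsv=cv2.cvtColor(a,cv2.COLOR_RGB2HSV);m=((hsv[...,0]>=6)&(hsv[...,0]<17)&(hsv[...,1]>190)&(hsv[...,2]>100));m[:200]=0
for v in (250,258,266): u=np.nonzero(m[v])[0];print(v,u.min(),u.max())
g=(hsv[...,1]<70)&(V>60)
for v in (120,130,138): print(v,[int(x) for x in range(225,285) if g[v,x]])
print(ang((262,272),(250,112)))
print(plane(cal,330,222,63))
```

```text
250 253 270
258 253 270
266 254 271
120 [240, 241, 242, 243, 244, 245, 246, 247, 248, 249, 250, 251, 252, 253, 254, 255, 256, 257, 258, 259, 260]
130 [241, 242, 243, 244, 245, 246, 247, 248, 249, 250, 251, 252, 253, 254, 255, 256, 257, 258, 259, 260]
138 [242, 243, 244, 245, 246, 247, 248, 249, 250, 251, 252, 253, 254, 255, 256, 257, 258, 259, 260, 261]
(array([524.3, -84.3]), array([567.4,  28. ]), np.float64(-111.0), np.float64(120.3))
[ 589.97954706 -123.44033984   63.        ]
```

The bar sits at -111°, turned about 129° (roughly 2.25 rad), which is too close to the limit. I'll push the orange end to the stop with closed fingertips.

carry_out([
  {"dp": [-24,17,0],"yaw": 0},
  {"dp": [-47,33,0],"yaw": 0},
  {"dp": [-47,33,0],"yaw": 0},
  {"dp": [-47,33,30],"yaw": 0},
  {"dp": [-47,33,60],"yaw": 0},
  {"dp": [-47,33,85],"yaw": 0},
  {"dp": [-47,33,96],"yaw": 0},
  {"dp": [-47,33,101],"yaw": 0},
  {"dp": [-47,33,101],"yaw": 0},
  {"dp": [-47,33,101],"yaw": 0},
], fingers=-1, grip_force=30)

```text
clock: 31.4
eef_pos: [556.7, -83.5, 173.1]
tcp_rot: [3.14, -0.0, 1.134]
contact_force: [0.2, -1.0, 0.4]
opening: 0.001
grasp_force: 0.0
```

carry_out([
  {"dp": [0,-2,0],"yaw": 0},
  {"dp": [0,-4,0],"yaw": 0},
  {"dp": [0,-6,0],"yaw": 0},
  {"dp": [0,-8,0],"yaw": 0},
  {"dp": [0,-10,0],"yaw": 0},
  {"dp": [0,-10,0],"yaw": 0},
])

```text
clock: 32.15
eef_pos: [547.4, -79.5, 172.5]
tcp_rot: [3.141, 0.0, 1.135]
contact_force: [2.6, -2.4, -0.5]
opening: -0.006
grasp_force: 1.3
```

carry_out([
  {"dp": [0,-1.5,0],"yaw": 0},
  {"dp": [0,-3,0],"yaw": 0},
  {"dp": [0,-4,0],"yaw": 0},
  {"dp": [0,-4,0],"yaw": 0},
])

```text
clock: 32.65
eef_pos: [546.1, -78.9, 172.8]
tcp_rot: [3.135, -0.0, 1.135]
contact_force: [11.0, -8.9, -6.1]
opening: -0.0
grasp_force: 6.6
```

carry_out([
  {"dp": [0,-1.5,0],"yaw": 0},
  {"dp": [0,-3,0],"yaw": 0},
  {"dp": [0,-3,0],"yaw": 0},
  {"dp": [0,-3,0],"yaw": 0},
])

```text
clock: 33.15
eef_pos: [545.7, -78.7, 173.1]
tcp_rot: [3.13, -0.001, 1.135]
contact_force: [19.1, -14.0, -12.1]
opening: 0.0
grasp_force: 11.1
```

It is a hard stop: 24 N with no motion. I'll back off, rise clear and do a final numeric check of the bolt and bar.

carry_out([
  {"dp": [0,5,0],"yaw": 0},
  {"dp": [0,12,0],"yaw": 0},
  {"dp": [0,20,0],"yaw": 0},
  {"dp": [0,20,-30],"yaw": 0},
  {"dp": [0,20,-70],"yaw": 0},
  {"dp": [0,20,-110],"yaw": 0},
  {"dp": [-40,20,-130],"yaw": 0},
  {"dp": [-40,20,-130],"yaw": 0},
  {"dp": [-40,20,-130],"yaw": 0},
])

```text
clock: 34.28
eef_pos: [541.8, -120.8, 301.8]
tcp_rot: [-3.141, -0.0, 1.134]
contact_force: [-0.1, -0.6, -1.4]
opening: -0.005
grasp_force: 0.0
```

Run:
```python
from h import *
s=r.sense();print(s["eef_pos"],s["contact_force"])
cal=r.get_calibration("scene");a=r.grab_frame("scene");w=r.grab_frame("wrist")
hsv=cv2.cvtColor(a,cv2.COLOR_RGB2HSV);H,S,V=[hsv[...,i].astype(int) for i in range(3)]
m=(((H<6)|(H>172))&(S>120)&(V>70)).astype(np.uint8);m[:225]=0;m[285:]=0;m[:,:215]=0;m[:,285:]=0
k,l,st,c=cv2.connectedComponentsWithStats(m)
for i in range(1,k):
    if st[i,4]>=5: print(st[i],c[i])
C=np.array([545.7,-29])
for rr in (200,174):
    for an in (-65,): p=C+rr*np.array([np.cos(np.radians(an)),np.sin(np.radians(an))]);print(rr,proj(cal,(*p,78)))
```

```text
[ 541.7604712  -120.79071361  301.80686764] [-0.09293375 -0.64905008 -1.43076526]
[236 241   8  20  97] [238.90721649 251.27835052]
200 [235.47945038 260.32314423]
174 [237.45823978 253.38564628]
```

```bash
python3 -c "
from rig import r
print(r.sign_off())"
```

```text
the job is handed in; nothing more can be done
None
```

I handed the job in at about 34 s. The bolt is home in the notch, the bar is tight against its stop by a 24 N push test, and the arm is clear of everything. The judge's verdict was not shown.

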